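Seat the proud square post of the gluing jig

TASK

One of the three square aluminium posts on the plywood gluing jig was not seated: it stands skewed and proud on its pocket, taller than the other two. Grip it from above, press it down lightly on the board and, still pressing and without lifting it, turn it in small steps until it drops fully into its square pocket; then let go of it. Leave the other two posts seated as they are.

Things in the scene. Friction and masses are not known exactly. Their poses are not given: they have to be found in the camera images.
- jig: fixed plywood board 220 x 420 x 24 mm, origin at the centre of its underside, z up. Three square pockets, 46 mm wide, 14 mm deep, square with the board, at x = +30, y = -120, 0, +120 mm; from each rises a 16 mm pin to 90 mm above the bench. A post fits a pocket in any of four quarter turns, within about 7 degrees of square. Low scraps lie on the -x strip
- post_a_mid (a point): unseated aluminium square post, 40 x 40 x 90 mm, 0.3 kg, upright and loose on any of the three pins (18 mm hole down its middle). It rests on the board's top, foot 24 mm above the bench, 28 to 45 degrees off square either way; seated it is 14 mm lower. Point: on its axis, 45 mm above its foot; z up, x and y square to its faces
- post_b_mid (a point): seated post, same shape, square with the board, foot 10 mm above the bench. Point: on its axis, 45 mm above its foot; z up, x and y square to its faces
- post_c_mid (a point): the other seated post, likewise
Mind the look-alikes: they are no part of the job. Leave any pink look-alike of the part that bears post_b_mid alone.

How it is judged:
By the outcome, as a careful person would: the job done as asked, in the order asked, and still so for the second after the job is handed in, with the robot touching nothing.
It also fails if it takes over 40 s, if anything falls off the work surface, if the arm or the gripper's body presses on something with over 40 N, if the wrist force passes 120 N, or if a joint passes its speed limit or range.

ROBOT

A 6-joint arm with a two-finger parallel gripper is mounted at the origin on the work surface. World frame = base frame: x ahead of the robot, y to its left, z up, the work surface at z = 0. Lengths are in m, angles in rad, forces in N, time in s.
With the tool pointing down it reaches from about 0.3 to 0.75 m from the base axis. Payload 8.5 kg.
Tool frame: the origin (TCP) lies on the centre line of the jaws, within the pads' length; the fingertips stand 14 mm ahead of it and the grasp point (between the pads) lies 5 mm behind it; z points along the fingers, y is the direction in which the jaws open and shut (so a half turn about z gives the same grasp; the last joint's range is limited). The gripper opens to 88 mm and grips with 3 to 60 N. Pads are 18 mm wide; open, the fingers measure 123 mm over their backs; the gripper's body (75 mm by 187 mm) begins 45 mm behind the grasp point.
Start: joints at [-1.321, 0.381, 1.297, -0, 1.464, -0.215], TCP at [0.247, -0.492, 0.253] pointing down, gripper open.
Joint ranges: [-3.11, 3.11], [-0.89, 2.33], [0.22, 2.48], [-1.42, 4.56], [0.17, 2.85], [-2.88, 2.88]. Speed limits (rad/s): [2.39, 2.39, 3.14, 3.14, 3.14, 3.14].

INTERFACE

Orientations are given as a rotation vector (axis times angle).
In Python, from plant import manip gives the robot as it stands. The module is installed in compiled form; this text tells all that it offers.
- The arm moves only by the tool servo_tool, never from a script. Its argument "plan" is a list of rows, each a list of 3 entries, a list of its own where there are three numbers: the finger opening in mm, from 0 to 88.1, then the shift along the world's x, y, z in mm, then the turn, a rotation vector about the world's x, y, z in rad. In form: [[fingers, [dx, dy, dz], [wx, wy, wz]], ...]. A call has 1 to 20 rows; each row shifts and turns the commanded pose from where the row before left it; what a row does not reach is not made up. A row lasts 1/8 s, in which the tool goes at most 62.5 mm and 10.7 degrees, less where a joint would pass 70% of its speed; a pose out of reach is approached as far as the arm can. A call is refused whole if a number of a shift passes 62.5 or a number of a turn 0.188, either way. A call with a gripper value outside its range is refused whole. The fingers move at their own pace and stop on an object; "force" is the grip in N (left out, the last holds). Time passes only in rows, so rows that do not move let the fingers close. It gives the time, the measured TCP pose, the force and the opening at its end, in the units of the state.
- manip.observe(): the state, without advancing time (a new reading comes with each control period).
- manip.get_image(name): name is "scene" or "top" or "wrist"; returns a dict with "pixels" (420x560x3 uint8, red, green, blue), "depth" (420x560 float32, m along the optical axis (not along the pixel's ray), 0 where there is no reading), "vertical_fov" (degrees; the focal length in pixels is half the picture's height over the tangent of half this angle, whatever the lens; pixels are square), "cx", "cy" (the principal point, pixels), "dist" ([k1, k2, p1, p2, k3] as OpenCV has them; the pictures are not rectified), "world_to_cam" (4x4, takes a point from world to camera coordinates). Camera axes: x right, y up, looking along -z (the intrinsics and any distortion apply to the point x, -y, -z); pixel columns grow to the right and rows downward; lengths in m; the calibration is good to about 2 mm. A picture is of the moment at which its call begins.
- manip.sign_off(): hands the job in, once; it reports no verdict.
The state is a dict: "time_s": time; "joint_positions": joint angles; "joint_vel": joint speeds; "joint_efforts": joint torques, N m; "eef_pos": TCP position; "tcp_rot": TCP orientation; "wrist_force": force on the tool from outside, world axes, zero at the start; "wrist_torque": the same for the moment, N m; "width": finger opening in m.
Only numpy, scipy, OpenCV 4.12 (cv2) and the standard library are available. Lean on these libraries where they do the work, as an engineer would, in place of code of your own. Each camera call takes 0.05 s, during which the arm holds its last target. There are 200 camera calls.

## Working session

There is one attempt and no reset: what is moved stays moved. The work goes in short steps, Python scripts to look and compute and a tool call to move; the robot and the scene stay as the last step left them, time stands still between calls to the robot, and variables do not carry over. Pictures are saved under pics/ and viewed, about 8 in all and at most 12, crops included, and the job is handed in when it is done.

Besides the shell and the picture viewer there is one more tool, called after ">>>" by a JSON object that holds its "api" and its "payload", one argument or row to a line. servo_tool: Moves the arm, as the interface text tells. Its arguments: {"type":"object","properties":{"plan":{"type":"array","items":{"type":"array"}},"force":{"type":"number"}},"required":["plan"]}

```bash
mkdir -p pics; cat > h.py <<'E'
import numpy as np, cv2
from plant import manip
def get(n):
    return manip.get_image(n)
def cloud(im):
    d=im["depth"];h,w=d.shape
    f=h/2/np.tan(np.radians(im["vertical_fov"])/2)
    K=np.array([[f,0,im["cx"]],[0,f,im["cy"]],[0,0,1.]])
    u,v=np.meshgrid(np.arange(w),np.arange(h))
    p=cv2.undistortPoints(np.stack([u,v],-1).reshape(-1,1,2).astype(np.float64),K,np.array(im["dist"],float)).reshape(h,w,2)
    P=np.stack([p[...,0]*d,-p[...,1]*d,-d,np.ones_like(d)],-1)
    W=P@np.linalg.inv(im["world_to_cam"]).T
    W[d==0]=np.nan
    return W[...,:3]
def save(im,n,crop=None,s=1):
    p=im["pixels"][...,::-1]
    if crop: p=p[crop[1]:crop[3],crop[0]:crop[2]]
    cv2.imwrite("pics/"+n,cv2.resize(p,None,fx=s,fy=s,interpolation=cv2.INTER_CUBIC))
E
python3 - <<'E'
from h import *
for n in("top","scene"):
    im=get(n);np.savez(n+".npz",W=cloud(im));save(im,n+".png")
    W=cloud(im);
    for lo,hi in((.095,.107),(.107,.125)):
        m=((W[...,2]>lo)&(W[...,2]<hi)).astype(np.uint8)
        c,l,s,ce=cv2.connectedComponentsWithStats(m)
        for i in range(1,c):
            if s[i,4]>40: print(n,lo,s[i],W[l==i].mean(0).round(4))
print(manip.observe())
E
```

```text
top 0.095 [ 24 234  29  31 309] [0.582  0.4519 0.101 ]
top 0.095 [398 236  29  30 485] [ 0.564  -0.1721  0.1006]
top 0.095 [329 255  30  30 489] [ 0.5357 -0.0555  0.1007]
top 0.107 [ 26 238  20  24 271] [0.5815 0.4547 0.1135]
top 0.107 [258 274  33  34 481] [0.5067 0.0601 0.1148]
top 0.107 [274 417  26   3  54] [0.2976 0.0456 0.1144]
scene 0.095 [302  69  58   9 189] [0.2869 0.0725 0.1014]
scene 0.095 [169 135  24  18 300] [ 0.5671 -0.1723  0.0992]
scene 0.095 [230 135  22  18 307] [ 0.5374 -0.0572  0.0999]
scene 0.095 [288 140  28  16 118] [0.521  0.063  0.1008]
scene 0.095 [491 209  26  24 245] [0.5943 0.4581 0.101 ]
scene 0.107 [300  62  63  13 367] [0.2882 0.0706 0.1163]
scene 0.107 [288 130  28  22 341] [0.5096 0.0595 0.1134]
scene 0.107 [496 208  20  17 191] [0.59   0.4591 0.1139]
{'time_s': 0.1, 'joint_positions': array([-1.32127822e+00,  3.81116208e-01,  1.29814033e+00, -6.27668739e-06,
        1.46358848e+00, -2.15303581e-01]), 'joint_vel': array([ 0.00032297, -0.00200282, -0.0054709 ,  0.00047044,  0.00144261,
       -0.00010649]), 'joint_efforts': array([ 3.95808616e-03, -4.38654006e+01, -2.24909681e+01,  7.14748492e-02,
        3.42012278e-02, -7.00872056e-05]), 'eef_pos': array([ 0.24648262, -0.49142451,  0.25222122]), 'tcp_rot': array([-3.05590898e+00, -7.23297513e-01,  4.34352020e-05]), 'wrist_force': array([ 0.34079802,  0.39459337, -0.39703133]), 'wrist_torque': array([ 0.01002044, -0.01830698,  0.01247082]), 'width': 0.08787991578331165}
```

View pics/top.png

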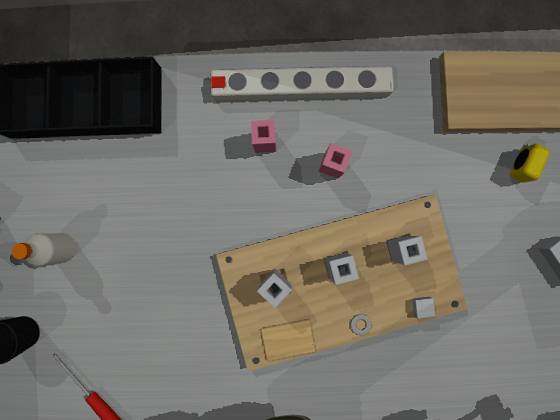

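View pics/scene.png

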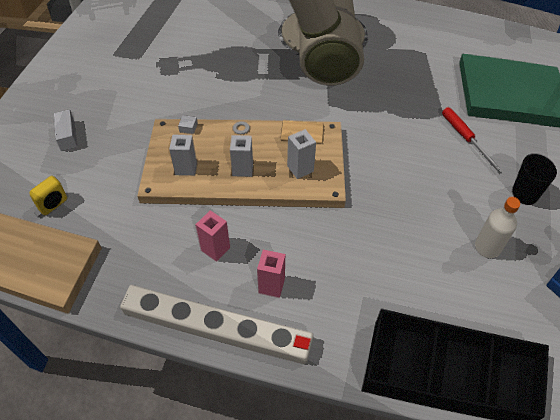

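```bash
python3 - <<'E'
from h import *
for n in("top","scene"):
    W=np.load(n+".npz")["W"]
    for nm,c,lo,hi in(("A",(.507,.06),.109,.125),("B",(.5357,-.0555),.095,.107),("C",(.564,-.172),.095,.107)):
        m=(W[...,2]>lo)&(W[...,2]<hi)&(np.hypot(W[...,0]-c[0],W[...,1]-c[1])<.04)
        p=(W[m][:,:2]*1000).astype(np.float32)
        print(n,nm,m.sum(),cv2.minAreaRect(p),np.median(W[m][:,2]))
        i=np.argwhere(m)[:,::-1].astype(np.float32)
from scipy.spatial.transform import Rotation as R
o=manip.observe();print(R.from_rotvec(o["tcp_rot"]).as_matrix().round(3))
E
```

```text
top A 476 ((506.70611572265625, 60.06001663208008), (39.35454559326172, 39.38792037963867), 45.82676696777344) 0.11490846505277974
top B 489 ((535.580078125, -55.81877899169922), (40.607521057128906, 40.3850212097168), 13.194877624511719) 0.10076023516261834
top C 485 ((564.0426635742188, -172.5932159423828), (40.92938232421875, 40.30697250366211), 13.25645637512207) 0.10063838213149301
scene A 322 ((507.46734619140625, 59.03272247314453), (43.67426681518555, 44.29218292236328), 45.61640167236328) 0.11390459033729222
scene B 307 ((536.4859619140625, -57.37445068359375), (44.28527069091797, 41.02642822265625), 14.620142936706543) 0.10007841518727634
scene C 300 ((565.6449584960938, -172.9350128173828), (44.040374755859375, 41.814056396484375), 11.302964210510254) 0.09931299508733654
[[ 0.894  0.448 -0.   ]
 [ 0.448 -0.894  0.001]
 [ 0.    -0.001 -1.   ]]
```

>>> {"api": "servo_tool", "payload": {
  "plan": [
    [88,[21.7,46,0],[0,0,0.028]],
    [88,[21.7,46,0],[0,0,0.028]],
    [88,[21.7,46,0],[0,0,0.028]],
    [88,[21.7,46,0],[0,0,0.028]],
    [88,[21.7,46,0],[0,0,0.028]],
    [88,[21.7,46,0],[0,0,0.028]],
    [88,[21.7,46,0],[0,0,0.028]],
    [88,[21.7,46,0],[0,0,0.028]],
    [88,[21.7,46,0],[0,0,0.028]],
    [88,[21.7,46,0],[0,0,0.028]],
    [88,[21.7,46,0],[0,0,0.028]],
    [88,[21.7,46,0],[0,0,0.028]],
    [88,[0,0,0],[0,0,0]],
    [88,[0,0,0],[0,0,0]]
  ],
  "force": 40
}}

```text
time_s: 1.85
eef_pos: [0.5066, 0.0601, 0.2524]
tcp_rot: [-2.893, -1.225, 0.001]
wrist_force: [0.3, -0.4, 0.2]
width: 0.0877
```

```bash
cat > m.py <<'E'
from h import *
from scipy.spatial.transform import Rotation as R
def meas():
    im=get("wrist");W=cloud(im)
    for nm,c in(("A",(.507,.06)),("B",(.5357,-.0555))):
        near=np.hypot(W[...,0]-c[0],W[...,1]-c[1])<.04
        m=near&(W[...,2]>.095)&(W[...,2]<.125)
        if m.sum()<50: continue
        zt=np.percentile(W[m][:,2],80); m=m&(abs(W[...,2]-zt)<.005)
        print(nm,m.sum(),cv2.minAreaRect((W[m][:,:2]*1000).astype(np.float32)),zt)
    o=manip.observe();r=R.from_rotvec(o["tcp_rot"]).as_matrix()
    print(o["time_s"],o["eef_pos"].round(4),"jawyaw",np.degrees(np.arctan2(r[1,1],r[0,1]))%180,"z",r[:,2].round(3),o["wrist_force"].round(2),o["wrist_torque"].round(2),o["width"].round(4),o["joint_positions"].round(2))
    return im
E
python3 - <<'E'
from m import *
save(meas(),"w1.png")
E
```

```text
A 1711 ((507.0080871582031, 59.88420486450195), (40.2741813659668, 39.730979919433594), 45.438079833984375) 0.11491959083772618
B 281 ((536.0308227539062, -55.42936706542969), (39.772491455078125, 39.29016876220703), 13.186017036437988) 0.10091356171631075Traceback (most recent call last):
  File "<stdin>", line 2, in <module>
  File "m.py", line 12, in meas
    print(o["time_s"],o["eef_pos"].round(4),"jawyaw",np.degrees(np.arctan2(r[1,1],r[0,1]))%180,"z",r[:,2].round(3),o["wrist_force"].round(2),o["wrist_torque"].round(2),o["width"].round(4),o["joint_positions"].round(2))
                                                                                                                                                                        ^^^^^^^^^^^^^^^^
AttributeError: 'float' object has no attribute 'round'
```

>>> {"api": "servo_tool", "payload": {
  "plan": [
    [88,[0.3,0,-20],[0,0,0]],
    [88,[0,0,-20],[0,0,0]],
    [88,[0,0,-20],[0,0,0]],
    [88,[0,0,-20],[0,0,0]],
    [88,[0,0,-20],[0,0,0]],
    [88,[0,0,-20],[0,0,0]],
    [88,[0,0,-20],[0,0,0]],
    [88,[0,0,-20],[0,0,0]],
    [88,[0,0,0],[0,0,0]],
    [60,[0,0,0],[0,0,0]],
    [45,[0,0,0],[0,0,0]],
    [30,[0,0,0],[0,0,0]],
    [30,[0,0,0],[0,0,0]],
    [30,[0,0,0],[0,0,0]],
    [30,[0,0,0],[0,0,0]]
  ],
  "force": 40
}}

```text
time_s: 3.78
eef_pos: [0.5073, 0.0604, 0.0928]
tcp_rot: [2.893, 1.225, 0.0]
wrist_force: [-0.6, -0.0, 1.2]
width: 0.0398
```

```bash
sed -i 's/o\["width"\].round(4)/round(o["width"],4)/' m.py; python3 - <<'E'
from m import *
save(meas(),"w1.png")
E
```

```text
A 6725 ((506.5356140136719, 60.250083923339844), (41.585567474365234, 72.70647430419922), 46.113887786865234) 0.11523531110381854
3.825 [0.5073 0.0604 0.0928] jawyaw 135.88473701985103 z [ 0. -0. -1.] [-0.21 -0.38  1.37] [-0.04  0.01 -0.04] 0.0393 [-0.11  0.49  1.64  0.    1.01  0.66]
```

View pics/w1.png

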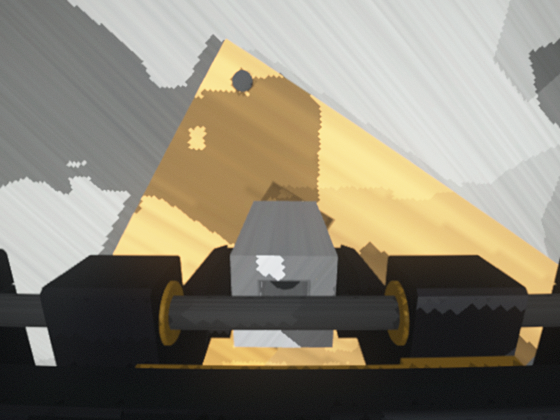

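The post is gripped between the pads (cols 235–335, around row 280, corner of its pocket visible at 275,190), width 39.8 mm. Now press lightly.

>>> {"api": "servo_tool", "payload": {
  "plan": [
    [30,[0,0,-1],[0,0,0]],
    [30,[0,0,-1],[0,0,0]],
    [30,[0,0,0],[0,0,0]]
  ]
}}

```text
time_s: 4.2
eef_pos: [0.5075, 0.0605, 0.0925]
tcp_rot: [2.892, 1.224, 0.003]
wrist_force: [-4.9, -0.7, 21.3]
width: 0.0399
```

>>> {"api": "servo_tool", "payload": {
  "plan": [
    [30,[0,0,0.6],[0,0,0]],
    [30,[0,0,0],[0,0,-0.052]],
    [30,[0,0,0],[0,0,-0.052]],
    [30,[0,0,0],[0,0,-0.052]],
    [30,[0,0,0],[0,0,-0.052]],
    [30,[0,0,0],[0,0,0]]
  ]
}}

```text
time_s: 4.95
eef_pos: [0.5081, 0.0604, 0.0925]
tcp_rot: [3.004, 0.916, 0.004]
wrist_force: [-0.5, 0.5, 10.8]
width: 0.0394
```

>>> {"api": "servo_tool", "payload": {
  "plan": [
    [30,[0,0,0],[0,0,-0.052]],
    [30,[0,0,0],[0,0,-0.052]],
    [30,[0,0,0],[0,0,-0.035]],
    [30,[0,0,0],[0,0,0]]
  ]
}}

```text
time_s: 5.45
eef_pos: [0.5079, 0.0605, 0.092]
tcp_rot: [3.061, 0.706, 0.003]
wrist_force: [1.2, 0.8, 5.6]
width: 0.0397
```

>>> {"api": "servo_tool", "payload": {
  "plan": [
    [30,[0,0,-0.4],[0,0,-0.035]],
    [30,[0,0,0],[0,0,-0.035]],
    [30,[0,0,0],[0,0,0]]
  ]
}}

```text
time_s: 5.82
eef_pos: [0.5069, 0.0604, 0.0905]
tcp_rot: [-3.084, -0.599, 0.002]
wrist_force: [1.0, 0.7, -3.3]
width: 0.0394
```

>>> {"api": "servo_tool", "payload": {
  "plan": [
    [30,[0,0,-1.5],[0,0,0]],
    [30,[0,0,-0.5],[0,0,0]],
    [30,[0,0,0],[0,0,0]]
  ]
}}

```text
time_s: 6.2
eef_pos: [0.5071, 0.0603, 0.0888]
tcp_rot: [-3.084, -0.599, 0.001]
wrist_force: [-0.3, 0.4, -3.2]
width: 0.0397
```

It is entering the pocket; follow it down while squaring.

>>> {"api": "servo_tool", "payload": {
  "plan": [
    [30,[0,0,-2],[0,0,-0.035]],
    [30,[0,0,-2],[0,0,-0.035]],
    [30,[0,0,-2],[0,0,-0.035]],
    [30,[0,0,-2],[0,0,-0.035]],
    [30,[0,0,0],[0,0,0]]
  ]
}}

```text
time_s: 6.82
eef_pos: [0.5071, 0.0604, 0.0808]
tcp_rot: [-3.118, -0.381, 0.001]
wrist_force: [-0.1, 0.2, -2.3]
width: 0.04
```

>>> {"api": "servo_tool", "payload": {
  "plan": [
    [30,[0,0,-1],[0,0,0]],
    [30,[0,0,-1],[0,0,0]],
    [30,[0,0,-1],[0,0,0]],
    [30,[0,0,-0.5],[0,0,0]],
    [30,[0,0,0],[0,0,0]]
  ]
}}

```text
time_s: 7.45
eef_pos: [0.5075, 0.0604, 0.0788]
tcp_rot: [3.118, 0.382, 0.002]
wrist_force: [-4.4, -0.2, 12.6]
width: 0.0395
```

>>> {"api": "servo_tool", "payload": {
  "plan": [
    [30,[0,0,0.8],[0,0,0]],
    [88,[0,0,0],[0,0,0]],
    [88,[0,0,0],[0,0,0]],
    [88,[0,0,0],[0,0,0]],
    [88,[0,0,0],[0,0,0]],
    [88,[0,0,0],[0,0,0]],
    [88,[0,0,10],[0,0,0]],
    [88,[0,0,20],[0,0,0]],
    [88,[0,0,30],[0,0,0]],
    [88,[0,0,40],[0,0,0]],
    [88,[0,0,40],[0,0,0]],
    [88,[0,0,30],[0,0,0]],
    [88,[0,0,0],[0,0,0]],
    [88,[0,0,0],[0,0,0]]
  ]
}}

```text
time_s: 9.2
eef_pos: [0.5067, 0.0604, 0.2476]
tcp_rot: [-3.118, -0.382, 0.002]
wrist_force: [0.7, 0.4, -0.4]
width: 0.0879
```

```bash
python3 - <<'E'
from m import *
meas(); save(get("scene"),"s2.png",(120,40,380,240),3)
E
```

```text
A 1615 ((506.43975830078125, 60.347198486328125), (40.41135025024414, 39.99742889404297), 13.694640159606934) 0.10098171298855906
B 1659 ((535.7584228515625, -56.76846694946289), (40.648563385009766, 41.1235237121582), 13.479377746582031) 0.10101685654597678
9.25 [0.5067 0.0604 0.2472] jawyaw 103.96744162449414 z [-0.002  0.    -1.   ] [ 0.49  0.06 -0.11] [ 0.05  0.02 -0.07] 0.088 [-0.11  0.32  1.41 -0.    1.41  1.21]
```

View pics/s2.png

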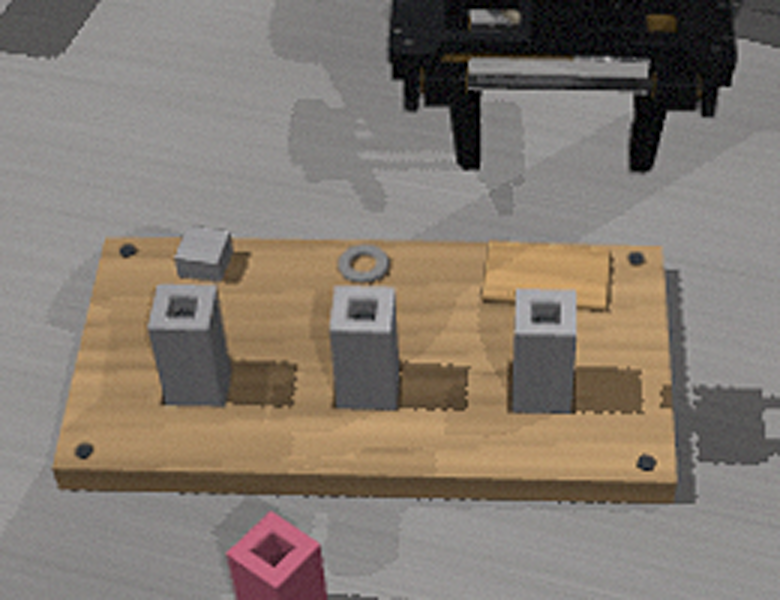

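All three posts stand square at the same height (tops at crop rows ~300, cols 183, 362, 545), and the gripper is clear of them.

```bash
python3 -c "
from plant import manip
print(manip.sign_off())"
```

```text
the job is handed in; nothing more can be done
None
```

The skewed post is now fully seated in its pocket and released, and I handed the job in at about 9.3 s of the 40 s allowed.

- **How it went:** I gripped the post from above and pressed it on the board at about 5–11 N, with a brief 21 N at first contact. I then turned it about 24° in 2–3° steps until it began to drop. I followed it down while squaring it the last 8°, pressed it to the floor with about 13 N, let go and rose clear.
- **Press not constant:** As the post dropped in, it went down as far as my command allowed and hung in the grip, with the wrist reading about −3 N. So the downward press was not constant during the descent and the last 8° of turning. I never lifted it on purpose until it was seated.
- **Last checks:** The post's top measures 101.0 mm, the same as its neighbour's 101.0 mm (it was 114.9 mm before). It sits at 13.7° against the neighbour's 13.5°, so it is square with the board. The gripper dropped about 13.7–14 mm, which matches the pocket's 14 mm.
- **Other posts:** The final picture shows both still seated, though I measured only the nearer one again. I never went near the pink look-alikes. The gripper was open and clear, with the wrist force near zero.

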